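# Fit the steam lid to the jar and take off its cap

### The job

Get the tall open jar ready for the steam cooker: pick up the two-part lid (steel inner lid with the white knobbed cap sitting on it) as one piece and set it down on the jar, plug fully home in the mouth, without dropping it or taking the two apart beforehand. Then lift off the white cap alone by its knob or rim, leaving the steel inner lid seated in the jar and the jar standing about where it was, and finish while still holding the cap upright and still, at least 6 cm above where it sat. Leave the short jars, the pepper mill and the spoon where they are.

Things in the scene. Friction and masses are not known exactly. Their poses are not given: they have to be found in the camera images.
- jar: Loose open jar of white ceramic, the tallest of three in the tray, the only one without a lid; 90 mm tall, body diameter 72 mm up to 64 mm high, then a shoulder to a straight neck of diameter 56 mm over the top 16 mm. About 0.35 kg. It may stand in any of the three places in the tray. Origin: centre of the underside, z up.
- jar_mouth (a point): Centre of the jar's mouth at the rim's height (90 mm above the jar's underside). Mouth 50 mm wide inside, wall 3 mm.
- inner_lid: Loose steel lid, upright on the board, outer lid on it. From its underside up: plug dia 46 mm, 0 to 10 mm; flange dia 62, 10 to 22 mm; collar dia 36, 22 to 34 mm (under the outer lid). The flange sticks out 8 mm round the outer lid: gripped by its edge from above it carries both. Seated, the flange lies on the rim, origin 80 mm above the jar's. 0.11 kg. Origin: centre of plug's underside, z up.
- outer_lid: Loose cap of white plastic, dia 46 mm, 18 mm high, open below (skirt 3 mm thick, 14 mm deep), with a knob dia 18 mm, 20 mm high on top; 38 mm tall in all. It sits over the inner lid's collar, skirt on the flange, held by weight alone; knob top 60 mm above the inner lid's origin. 0.045 kg. Origin: centre of skirt's underside (22 mm above the inner lid's origin when nested), z up.
- outer_knob (a point): Centre of the top face of the outer lid's knob, 38 mm above the outer lid's origin.
- tray: Fixed low wooden tray, 120 mm (its x) by 330 mm (its y), floor 6 mm thick with a lip 14 mm high, lying on the board. The three jars stand in it in a row along its y, about 100 mm apart. Origin: centre of the underside.
- board: Fixed dark glass board 500 mm (x) by 960 mm (y), 6 mm thick, on the worktop, under everything. Origin: centre of its underside; top at z = 6 mm.
- short_jar_a: Bystander: loose short closed jar of white ceramic with a flat white lid, diameter 68 mm, 66 mm tall. Origin: centre of the underside.
- short_jar_b: Bystander: a second short closed jar, the same as the first. Origin: centre of the underside.
- mill: Bystander: loose dark wooden pepper mill, diameter 52 mm, 118 mm tall, standing. Origin: centre of the underside.
- spoon: Bystander: loose wooden spoon 240 mm long lying on the board along its x. Origin: centre of its length, at the underside.
There are look-alikes about, which are no part of the job. Leave any orange look-alike of the outer_lid alone. Leave any purple look-alike of the inner_lid alone.

How it is judged:
By the outcome, as a careful person would: the job done as asked, in the order asked, and still so for the second after the job is handed in, while the arm keeps its last pose, push and grip.
It also fails if it takes over 42 s, if anything falls off the work surface, if the arm or the gripper's body presses on something with over 40 N, if the wrist force passes 120 N, or if a joint passes its speed limit or range.

### The arm

A 7-joint arm with a two-finger parallel gripper is mounted at the origin on the work surface. World frame = base frame: x ahead of the robot, y to its left, z up, the work surface at z = 0. Lengths are in m, angles in degrees, forces in N, time in s.
With the tool pointing down it reaches from about 0.4 to 0.75 m from the base axis. Payload 19.5 kg.
Tool frame: the origin (TCP) lies midway between the tips of the shut fingers; the grasp point (between the pads) lies 19 mm behind it; z points along the fingers, y is the line along which they close (so a half turn about z gives the same grasp; the last joint's range is limited). The gripper opens to 85 mm and grips with 20 to 120 N. Pads are 22 mm wide; open, the fingers measure 114 mm over their backs; the gripper's body (76 mm by 85 mm) begins 54 mm behind the grasp point. The pads swing forward as they close: fully open they stand 13 mm farther back than shut.
Start: joints at [-77.447, 40.479, -1.581, 85.061, 1.261, 54.483, -4.326], TCP at [0.148, 0.556, 0.231] pointing down, gripper open.
Joint ranges: [-155.06, 155.06], [-18.47, 123.98], [-90, 86.84], [0, 140.48], [-83.41, 263.41], [0, 116], [-161.91, 161.91]. Speed limits (degrees/s): [108.29, 108.29, 147.25, 147.25, 172.46, 172.46, 172.46].

### API

Orientations are given as a 3x3 rotation matrix whose columns are the frame's x, y, z axes.
In Python, from station import arm gives the robot as it stands.
- The arm moves only by the shell command python3 -m pendant 'ROWS' [FORCE]. ROWS is JSON, a list of rows, each an object with "xyz": the shift along the world's x, y, z in units of 30 mm (1.0 is 30 mm), a list of three; "roll": the turn about the world's z in units of 6 degrees (1.0 is 6 degrees); "fingers": the finger opening in mm, from 0 to 85.4. A call has 1 to 10 rows; each row shifts and turns the commanded pose from where the row before left it; what a row does not reach is not made up. A row lasts 1/10 s, in which the tool goes at most 50 mm and 8.59 degrees, less where a joint would pass 70% of its speed; a pose out of reach is approached as far as the arm can. A call is refused whole if a number of a shift passes 1 or a number of a turn 1, either way. A call with a gripper value outside its range is refused whole. The fingers move at their own pace and stop on an object; FORCE is the grip in N (left out, the last holds). Time passes only in rows, so rows that do not move let the fingers close. It gives the time, the measured TCP pose, the force, the opening and the grip force at its end, in the units of the state.
- arm.read_state(): the state, without advancing time (a new reading comes with each control period).
- arm.capture(name): name is "scene" or "top"; returns the picture (384x512x3 uint8, red, green, blue); there is no depth.
- arm.camera_model(name): a dict with "fx", "fy", "cx", "cy" (pixels), "cam_to_world" (4x4, takes a point from camera to world coordinates). Camera axes: x right, y down, z forward; pixel columns grow to the right and rows downward; lengths in m; the calibration is good to about 2 mm. A picture is of the moment at which its call begins. camera_model takes no time and is no camera call.
- arm.finish_job(): hands the job in; it is judged then, once.
The state is a dict: "clock": time; "joint_positions": joint angles; "joint_vel": joint speeds; "joint_torque": joint torques, N m; "eef_pos": TCP position; "eef_rot": TCP orientation; "force": force on the tool from outside, world axes, zero at the start; "moment": the same for the moment, N m; "opening": finger opening in m; "grip_force": force on a finger pad.
Only numpy, scipy, OpenCV 4.12 (cv2) and the standard library are available. Lean on these libraries where they do the work, as an engineer would, in place of code of your own. Each camera call takes 0.05 s, during which the arm holds its last target. There are 200 camera calls.

## Working session

There is one attempt and no reset: what is moved stays moved. The work goes in short steps, Python scripts to look and compute and a shell command to move; the robot and the scene stay as the last step left them, time stands still between calls to the robot, and variables do not carry over. Pictures are saved under pics/ and viewed, at most 10 in all, crops included, and the job is handed in when it is done.

```bash
mkdir -p pics; python3 - <<'E'
from station import arm
import cv2,numpy as np
for n in("scene","top"):
    im=arm.capture(n); cv2.imwrite(f"pics/{n}0.png",im[:,:,::-1]); m=arm.camera_model(n)
    print(n,m["fx"],m["fy"],m["cx"],m["cy"]);print(np.round(m["cam_to_world"],4))
s=arm.read_state();print(s["clock"],s["eef_pos"],np.round(s["eef_rot"],3),s["opening"])
E
```

```text
scene 373.3580519648579 373.3580519648579 253.5935228704967 195.22438663500935
[[ 0.8799  0.2467 -0.4062  0.9089]
 [ 0.4751 -0.4739  0.7414 -0.8723]
 [-0.0096 -0.8453 -0.5342  0.624 ]
 [ 0.      0.      0.      1.    ]]
top 490.10240303611715 490.10240303611715 264.5666507736979 194.14410842664654
[[ 0.0093 -0.9858  0.1675  0.2687]
 [-0.9998 -0.0117 -0.0134 -0.1123]
 [ 0.0152 -0.1674 -0.9858  1.4018]
 [ 0.      0.      0.      1.    ]]
0.1 [0.14818542 0.5553373  0.23088186] [[-0.966  0.258 -0.   ]
 [ 0.258  0.966 -0.001]
 [ 0.    -0.001 -1.   ]] 0.08594577389502107
```

View pics/scene0.png

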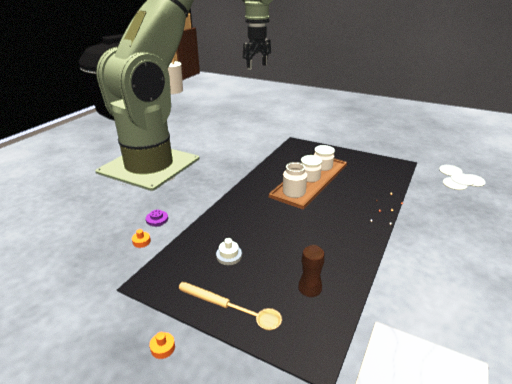

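View pics/top0.png

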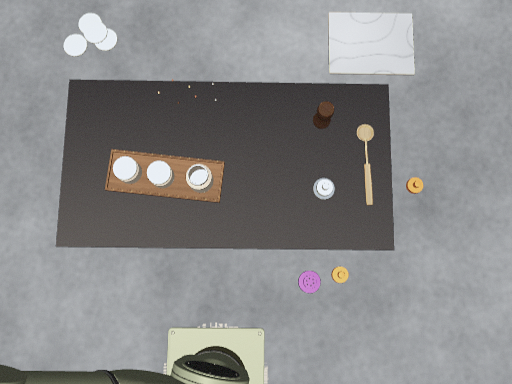

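The white-capped steel lid is at top (323,188) / scene (229,252). The open jar is at top (198,176) / scene (295,175). Possible confusions are the orange caps at top (340,275) and (416,185), the purple lid at (310,281), and the short closed jars at (125,168) and (160,173). I'll check the lid and jar in one close crop.

```bash
python3 - <<'E'
import cv2,numpy as np
t=cv2.imread("pics/top0.png");s=cv2.imread("pics/scene0.png")
def c(im,u,v,w=24,k=8):
    o=cv2.resize(im[v-w:v+w,u-w:u+w],None,fx=k,fy=k,interpolation=cv2.INTER_CUBIC)
    for i in range(0,2*w,8):
        cv2.putText(o,str(u-w+i),(i*k,10),0,.35,(0,255,255),1);cv2.putText(o,str(v-w+i),(0,i*k+10),0,.35,(0,255,0),1)
        o[i*k,::4]=(0,200,0);o[::4,i*k]=(0,200,200)
    return o[:296*1,:]if 0 else o
a=np.hstack([c(t,323,188,18,8),c(t,198,176,18,8)]);b=np.hstack([c(s,229,252,18,8),c(s,295,178,18,8)])
cv2.imwrite("pics/crop0.png",np.vstack([a,b]))
E
```

```text
(no output)
```

View pics/crop0.png

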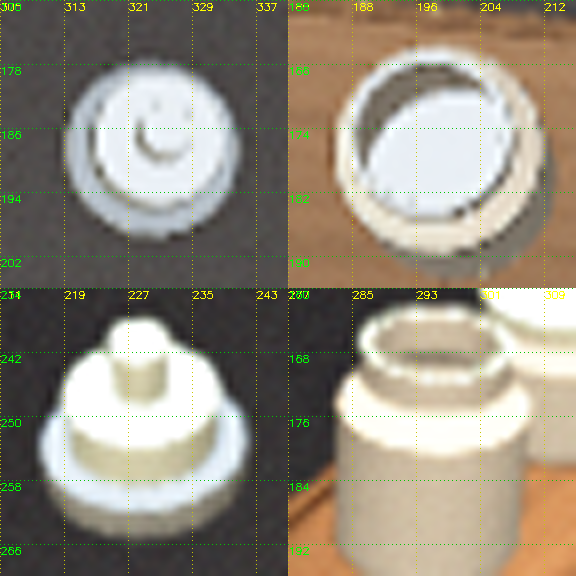

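The crops confirm the choice: a steel flange with the white knobbed cap, flange centre top (323.7,188.1), knob scene (227.9,239.8). The jar is open, mouth centre top (197.9,175.5) / scene (294.9,165.6).

```bash
cat > h.py <<'E'
from station import arm
import numpy as np
def at(n,u,v,z):
    m=arm.camera_model(n);T=np.array(m["cam_to_world"])
    d=T[:3,:3]@[(u-m["cx"])/m["fx"],(v-m["cy"])/m["fy"],1];o=T[:3,3]
    return (o+d*(z-o[2])/d[2])[:2].round(4)
def px(n,p):
    m=arm.camera_model(n);T=np.linalg.inv(m["cam_to_world"]);q=T[:3,:3]@p+T[:3,3]
    return np.round([m["fx"]*q[0]/q[2]+m["cx"],m["fy"]*q[1]/q[2]+m["cy"]],1)
E
python3 - <<'E'
from h import *
print("lid",at("top",323.7,188.1,.023),at("top",324.6,185.4,.066),at("scene",227.9,239.8,.066),at("scene",228.6,253.3,.028))
print("mouth",at("top",197.9,175.5,.102),at("scene",294.9,165.6,.102))
for y in(.1,.25,.35):print(at("top",110,170,.02),at("top",221,181,.02));break
E
```

```text
lid [ 0.5225 -0.3003] [ 0.5223 -0.297 ] [ 0.5243 -0.2987] [ 0.5265 -0.3024]
mouth [0.5385 0.0506] [0.5427 0.0549]
[0.5685 0.3132] [ 0.5402 -0.0057]
```

```bash
python3 -m pendant '[{"xyz":[0.5,-0.5,0],"roll":0,"fingers":85},{"xyz":[1,-1,0],"roll":0,"fingers":85},{"xyz":[1,-1,0],"roll":0,"fingers":85},{"xyz":[1,-1,0],"roll":0,"fingers":85},{"xyz":[1,-1,0],"roll":0,"fingers":85},{"xyz":[1,-1,0],"roll":0,"fingers":85},{"xyz":[1,-1,0],"roll":0,"fingers":85},{"xyz":[1,-1,0],"roll":0,"fingers":85},{"xyz":[1,-1,0],"roll":0,"fingers":85},{"xyz":[1,-1,0],"roll":0,"fingers":85}]' 60
python3 -m pendant '[{"xyz":[1,-1,0],"roll":0,"fingers":85},{"xyz":[1,-1,0],"roll":0,"fingers":85},{"xyz":[0,-1,0],"roll":0,"fingers":85},{"xyz":[0,-1,0],"roll":0,"fingers":85},{"xyz":[0,-1,0],"roll":0,"fingers":85},{"xyz":[0,-1,0],"roll":0,"fingers":85},{"xyz":[0,-1,0],"roll":0,"fingers":85},{"xyz":[0,-1,0],"roll":0,"fingers":85},{"xyz":[0,-1,0],"roll":0,"fingers":85},{"xyz":[0,-1,0],"roll":0,"fingers":85}]'
```

```text
clock: 1.1
eef_pos: [0.4342, 0.2691, 0.2312]
eef_rot: [[-0.966, 0.258, -0.0], [0.258, 0.966, -0.0], [0.0, -0.0, -1.0]]
force: [0.7, -0.1, -0.1]
opening: 0.085
grip_force: 0.0
clock: 2.1
eef_pos: [0.493, -0.0307, 0.2311]
eef_rot: [[-0.966, 0.258, -0.0], [0.258, 0.966, -0.0], [0.0, -0.0, -1.0]]
force: [1.0, -0.3, 0.7]
opening: 0.085
grip_force: 0.0
```

```bash
python3 -m pendant '[{"xyz":[0.2,-1,0],"roll":0,"fingers":85},{"xyz":[0.2,-1,0],"roll":0,"fingers":85},{"xyz":[0.2,-1,0],"roll":0,"fingers":85},{"xyz":[0.2,-1,0],"roll":0,"fingers":85},{"xyz":[0.2,-1,0],"roll":0,"fingers":85},{"xyz":[0,-1,-0.5],"roll":0,"fingers":85},{"xyz":[0,-1,-0.5],"roll":0,"fingers":85},{"xyz":[0,-1,-1],"roll":0,"fingers":85},{"xyz":[0,-0.95,-1],"roll":0,"fingers":85},{"xyz":[0,0,-1],"roll":0,"fingers":85}]'
python3 - <<'E'
from h import *
import cv2
im=arm.capture("top")[:,:,::-1];s=arm.capture("scene")[:,:,::-1]
c=lambda a,u,v:cv2.resize(a[v-35:v+35,u-35:u+35],None,fx=5,fy=5,interpolation=cv2.INTER_CUBIC)
cv2.imwrite("pics/a.png",np.hstack([c(im,324,188),c(s,229,235)]))
st=arm.read_state();print(st["eef_pos"],px("scene",st["eef_pos"]),px("top",st["eef_pos"]))
E
```

```text
clock: 3.1
eef_pos: [0.522, -0.302, 0.1095]
eef_rot: [[-0.965, 0.262, -0.001], [0.262, 0.965, -0.002], [0.0, -0.002, -1.0]]
force: [0.7, 0.6, 0.5]
opening: 0.0852
grip_force: 0.0
[ 0.5214442 -0.2975597  0.1078359] [226.3 224.9] [326.9 182.8]
```

View pics/a.png

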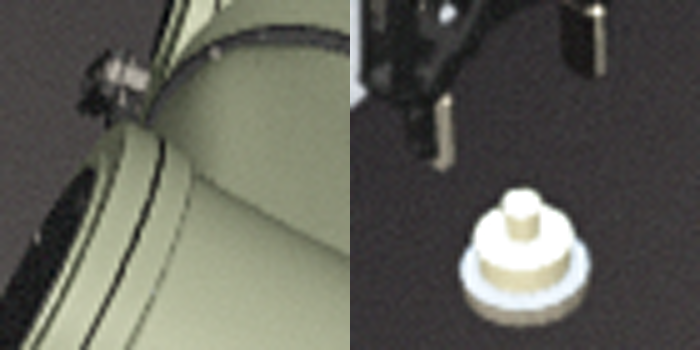

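The fingers straddle the lid: tips at scene about (213,233) and (242,214), knob at (228,240), centred to within a few mm. I'll descend and close gently.

```bash
python3 -m pendant '[{"xyz":[0.05,-0.05,-1],"roll":0,"fingers":85},{"xyz":[0,0,-1],"roll":0,"fingers":85},{"xyz":[0,0,-0.7],"roll":0,"fingers":85},{"xyz":[0,0,-0.3],"roll":0,"fingers":85},{"xyz":[0,0,-0.2],"roll":0,"fingers":80},{"xyz":[0,0,-0.1],"roll":0,"fingers":75},{"xyz":[0,0,-0.05],"roll":0,"fingers":70},{"xyz":[0,0,0],"roll":0,"fingers":68}]' 40
python3 -m pendant '[{"xyz":[0,0,0],"roll":0,"fingers":66},{"xyz":[0,0,0],"roll":0,"fingers":63},{"xyz":[0,0,0],"roll":0,"fingers":58},{"xyz":[0,0,0],"roll":0,"fingers":55},{"xyz":[0,0,0],"roll":0,"fingers":55}]' 60
```

```text
clock: 4.0
eef_pos: [0.525, -0.2996, 0.0114]
eef_rot: [[-0.966, 0.258, 0.001], [0.258, 0.966, -0.0], [-0.001, -0.0, -1.0]]
force: [0.3, -0.6, 0.4]
opening: 0.0682
grip_force: 0.0
clock: 4.5
eef_pos: [0.525, -0.2994, 0.0117]
eef_rot: [[-0.966, 0.258, 0.001], [0.258, 0.966, -0.0], [-0.001, -0.0, -1.0]]
force: [-2.8, 1.9, 14.4]
opening: 0.0594
grip_force: 61.6
```

```bash
python3 -m pendant '[{"xyz":[0,0,0.1],"roll":0,"fingers":55},{"xyz":[0,0,0.2],"roll":0,"fingers":55},{"xyz":[0,0,0.4],"roll":0,"fingers":55},{"xyz":[0,0,0.6],"roll":0,"fingers":55},{"xyz":[0,0,0.8],"roll":0,"fingers":55},{"xyz":[0,0,0.6],"roll":0,"fingers":55},{"xyz":[0,0,0.3],"roll":0,"fingers":55},{"xyz":[0,0,0],"roll":0,"fingers":55}]' 60
python3 - <<'E'
from h import *
import cv2
s=arm.capture("scene")[:,:,::-1]
c=lambda a,u,v:cv2.resize(a[v-40:v+40,u-40:u+40],None,fx=6,fy=6,interpolation=cv2.INTER_CUBIC)
cv2.imwrite("pics/b.png",c(s,229,222))
st=arm.read_state();print(st["eef_pos"],st["opening"],st["force"],px("scene",st["eef_pos"]))
E
```

```text
clock: 5.3
eef_pos: [0.5252, -0.2998, 0.102]
eef_rot: [[-0.966, 0.258, 0.002], [0.258, 0.966, -0.001], [-0.002, -0.001, -1.0]]
force: [0.3, 0.1, -1.9]
opening: 0.0596
grip_force: 64.8
[ 0.52477109 -0.29954911  0.10094722] 0.05934875052644855 [ 0.26910886 -0.17067639 -1.84829884] [227.2 228.2]
```

View pics/b.png

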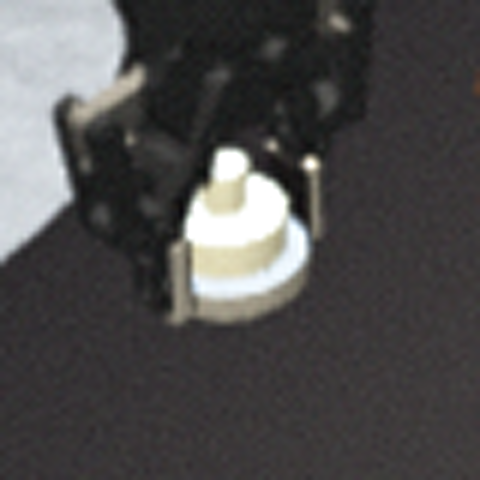

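The lid is held level with the cap nested on the flange (knob at scene (227,209)). Next I'll carry it above the jar.

```bash
python3 -m pendant '[{"xyz":[0,0.2,0.5],"roll":0,"fingers":55},{"xyz":[0,0.5,0.5],"roll":0,"fingers":55},{"xyz":[0,0.8,0.5],"roll":0,"fingers":55},{"xyz":[0.1,1,0.5],"roll":0,"fingers":55},{"xyz":[0.1,1,0],"roll":0,"fingers":55},{"xyz":[0.1,1,0],"roll":0,"fingers":55},{"xyz":[0.1,1,0],"roll":0,"fingers":55},{"xyz":[0.1,1,0],"roll":0,"fingers":55},{"xyz":[0,1,0],"roll":0,"fingers":55},{"xyz":[0,1,0],"roll":0,"fingers":55}]'
python3 -m pendant '[{"xyz":[0,1,0],"roll":0,"fingers":55},{"xyz":[0,1,0],"roll":0,"fingers":55},{"xyz":[0,0.8,0],"roll":0,"fingers":55},{"xyz":[0,0.4,0],"roll":0,"fingers":55},{"xyz":[0,0.1,0],"roll":0,"fingers":55},{"xyz":[0,0,0],"roll":0,"fingers":55}]'
python3 - <<'E'
from h import *
import cv2
s=arm.capture("scene")[:,:,::-1];t=arm.capture("top")[:,:,::-1]
cv2.imwrite("pics/sraw.png",s);cv2.imwrite("pics/traw.png",t)
c=lambda a,u,v:cv2.resize(a[v-32:v+32,u-25:u+25],None,fx=8,fy=8,interpolation=cv2.INTER_CUBIC)
a=np.hstack([c(s,294,160),c(t,198,176)]);cv2.imwrite("pics/c.png",a)
st=arm.read_state();print(st["eef_pos"],st["opening"],st["force"])
E
```

```text
clock: 6.35
eef_pos: [0.5394, -0.0428, 0.161]
eef_rot: [[-0.966, 0.258, -0.001], [0.258, 0.966, 0.0], [0.001, -0.0, -1.0]]
force: [-0.6, 0.6, -1.3]
opening: 0.0593
grip_force: 65.1
clock: 6.95
eef_pos: [0.5397, 0.054, 0.1608]
eef_rot: [[-0.966, 0.258, -0.0], [0.258, 0.966, -0.001], [0.0, -0.001, -1.0]]
force: [0.4, -0.0, -1.3]
opening: 0.0593
grip_force: 65.1
[0.53976088 0.05320225 0.16078458] 0.059472341292920894 [-0.41793159 -0.45174329 -0.89608854]
```

View pics/c.png

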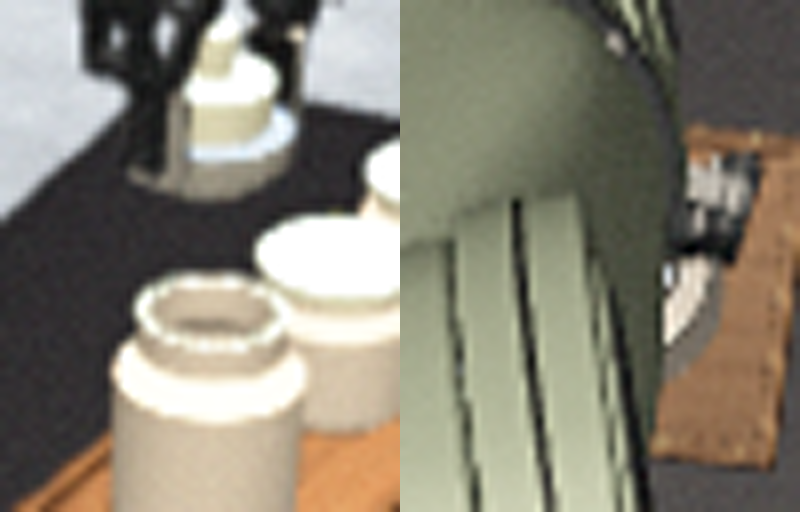

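The scene crop shows the lid level above the jar: flange edges at u≈284.8–305.8 with bottom v≈152.6. The rim edges are at u 285.4–304.8 with top v 161.6. Both are in the same camera, so I'll compute the relative offset.

```bash
python3 - <<'E'
from h import *
from scipy.optimize import least_squares as ls
st=arm.read_state();p=st["eef_pos"];a=np.linspace(0,6.283,181)
def ring(x,y,d,z): 
    q=np.array([px2([x+d/2*np.cos(t),y+d/2*np.sin(t),z]) for t in a]);return q[:,0].min(),q[:,0].max(),q[:,1].min(),q[:,1].max()
m=arm.camera_model("scene");T=np.linalg.inv(m["cam_to_world"])
def px2(w):
    q=T[:3,:3]@w+T[:3,3];return m["fx"]*q[0]/q[2]+m["cx"],m["fy"]*q[1]/q[2]+m["cy"]
for z in(.100,.102):
    r=ls(lambda w:np.array([ring(*w,.056,z)[i] for i in range(3)])-[285.4,304.8,161.6],[.54,.05],diff_step=1e-3);print("rim",r.x,r.fun)
zt=p[2]
f=lambda w:np.array([ring(*w,.062,zt+.0163)[1]-305.8,ring(*w,.062,zt+.0043)[0]-284.8,ring(*w,.062,zt+.0043)[3]-152.6])
r=ls(f,[.54,.05],diff_step=1e-3);print("lid",r.x,r.fun,p)
r=ls(lambda w:f(w)[[0,2]],[.54,.05],diff_step=1e-3);print("lid no-left",r.x)
print("px lid if at tcp",ring(p[0],p[1],.062,zt+.0043),ring(p[0],p[1],.062,zt+.0163))
E
```

```text
rim [0.54258235 0.0568394 ] [ 0.29822219 -0.29665342  0.02817618]
rim [0.54401301 0.05321455] [ 0.26148347 -0.26010302  0.02480352]
lid [0.54468765 0.04401137] [ 0.48371089 -0.48963436 -0.05404047] [0.53976088 0.05320225 0.16078458]
lid no-left [0.54359476 0.04305985]
px lid if at tcp (np.float64(284.0714589004182), np.float64(305.59054354169814), np.float64(141.86081918004794), np.float64(150.93117525469455)) (np.float64(284.2130020038667), np.float64(305.86147559586345), np.float64(138.11032128553106), np.float64(147.0486715505736))
```

```bash
python3 - <<'E'
from h import *
import cv2
print("body top",at("top",198.7,176.1,.076),"mouth top",at("top",197.9,175.5,.102))
t=cv2.imread("pics/top0.png");s=cv2.imread("pics/scene0.png")
def fit(im,u,v,w,thr,ch):
    k=8;c=cv2.resize(im[v-w:v+w,u-w:u+w],None,fx=k,fy=k,interpolation=cv2.INTER_CUBIC)
    sat=cv2.cvtColor(c,cv2.COLOR_BGR2HSV)
    m=(c[:,:,0]>thr).astype(np.uint8)
    n,l,stt,_=cv2.connectedComponentsWithStats(m);i=1+stt[1:,4].argmax()
    h=cv2.convexHull(np.vstack([x for x in cv2.findContours((l==i).astype(np.uint8),0,2)[0]]))
    e=cv2.fitEllipse(h);x,y,ww,hh=stt[i,:4]
    g=lambda x,y:((x+.5)/k-.5+u-w,(y+.5)/k-.5+v-w)
    return np.round(g(*e[0]),2),np.round(np.array(e[1])/k,1),np.round([*g(x,y),*g(x+ww-1,y+hh-1)],1)
for thr in(110,130,150):
    print("lid",fit(t,323,188,18,thr,0));print("jar",fit(t,198,176,18,thr+20,0))
sm=cv2.imread("pics/sraw.png")
for r in(162,163,164,165,166,167,168):print(r,sm[r,282:309,0])
E
```

```text
body top [0.5422 0.0517] mouth top [0.5385 0.0506]
lid (array([323.53, 188.18]), array([21.9, 22.3]), array([312.6, 177.1, 334.6, 199.3]))
jar (array([198.29, 176.21]), array([26.1, 26.7]), array([185.4, 163.1, 211.6, 189.6]))
lid (array([323.51, 188.2 ]), array([21.4, 21.9]), array([312.7, 177.4, 334.3, 199.1]))
jar (array([198.26, 176.19]), array([25.7, 26.2]), array([185.6, 163.2, 211.3, 189.3]))
lid (array([323.52, 188.24]), array([21.1, 21.5]), array([312.9, 177.8, 334.2, 198.9]))
jar (array([198.23, 176.22]), array([25.3, 25.8]), array([185.7, 163.4, 211.1, 189.1]))
162 [ 46  47  47  48  46  47  52  80 118 135 166 170 144 136 142 174 155 117
  87  99 179 255 255 255 255 255 255]
163 [ 50  50  50  47  49  92 121 170 189 207 243 243 221 218 218 246 234 186
 162 173 162 175 227 255 255 255 255]
164 [ 46  46  47  45 105 208 196 217 170 164 173 180 174 178 175 182 175 163
 199 233 204 205 170 179 195 232 251]
165 [ 46  48  46  64 197 255 176 154 152 161 164 169 172 171 169 170 166 161
 165 161 189 248 219 170 164 176 179]
166 [ 53  46  45  86 248 211 150 148 157 163 166 166 169 168 171 167 164 159
 158 147 150 217 255 216 176 177 168]
167 [ 50  52  49  77 212 224 163 149 156 154 154 150 156 155 151 155 161 161
 156 142 139 184 255 244 229 220 210]
168 [ 46  49  49  46 133 247 213 162 150 132 115 113 118 120 116 124 133 145
 141 143 176 232 246 242 242 242 243]
```

```bash
python3 - <<'E'
from h import *
import cv2
sm=cv2.imread("pics/sraw.png")
for r in range(129,154,2):print(r,sm[r,282:310,2])
p=arm.read_state()["eef_pos"];a=np.linspace(0,6.283,361)
def ring(d,z):
    q=np.array([px("scene",[p[0]+d/2*np.cos(t),p[1]+d/2*np.sin(t),z]) for t in a]);return q.min(0),q.max(0)
for n,d,h in(("knobtop",.018,.0543),("knobbot",.018,.0343),("captop",.046,.0343),("capbot",.046,.0163),("fl top",.062,.0163),("fl bot",.062,.0043),("plug",.046,-.0057)):print(n,ring(d,p[2]+h))
print(at("scene",295.2,166.2,.102))
E
```

```text
129 [ 23  23  21  24  27  27  37  80  63  49  52  41  29  23  97 218 223 210
 141  50  34  35  39  24  27  30  75 210]
131 [ 39 104  60  30  22  25 102 205 172  73  33  30  72 197 255 255 254 190
 125  55  32  38  42 102 144 100 179 217]
133 [ 59 137  84  27  26  26  88 186 104  47  22  59 177 225 229 215 188 125
  47  19  23  29  19  62 141 177 223 225]
135 [ 54  63  50  28  29  31  32  69  50  27  31 111 206 218 216 201 238 255
 245 193 104  35  20  39 125 189 217 216]
137 [ 92  59  31  30  33  42  29  34  29  39 107 233 229 228 221 230 255 255
 255 255 255 181  42  45 116 211 219 217]
139 [212 208 149  55  22  26  25  30  63 116 228 255 255 255 255 255 255 255
 255 255 255 131  34  54 119 195 199 205]
141 [214 197 124  48  33  40  31  35 118 130 119 214 227 227 227 225 220 220
 209 189 176 161 115  90  79  54  57  66]
143 [127  62  56  44  36  30  28  46 136 136 124 207 214 219 220 216 212 204
 198 185 187 233 236 195  90  48  44  41]
145 [ 44  49  49  37  37  32  25  50 141 137 157 210 218 219 218 217 213 203
 205 219 234 232 217 141  64  46  45  47]
147 [ 46  49  34  38  46  38  29  60 135 127 138 215 221 220 224 224 224 218
 221 211 161 144 123  75  48  41  46  42]
149 [ 46  50  51  95  92  66  52  91 141 135 124 153 158 160 156 152 154 153
 148 144 132 113  79  51  48  45  42  47]
151 [ 42  47  47  45  54  73 100 121 127 118 143 143 152 154 149 144 141 122
 104  85  55  48  43  50  43  47  50  45]
153 [49 49 48 51 47 43 50 52 51 46 58 63 67 66 63 60 54 44 46 52 49 47 44 48
 46 44 40 40]
knobtop (array([292.5, 128.9]), array([298.9, 131.3]))
knobbot (array([292.2, 135.4]), array([298.5, 137.9]))
captop (array([287.2, 133.5]), array([303.4, 140. ]))
capbot (array([287. , 139.2]), array([303.1, 145.8]))
fl top (array([284.2, 138.1]), array([305.9, 147. ]))
fl bot (array([284.1, 141.9]), array([305.6, 150.9]))
plug (array([286.7, 146.1]), array([302.6, 152.9]))
[0.545  0.0518]
```

```bash
python3 -m pendant '[{"xyz":[0.15,-0.03,-0.3],"roll":0,"fingers":55},{"xyz":[0,0,-0.5],"roll":0,"fingers":55},{"xyz":[0,0,-0.4],"roll":0,"fingers":55},{"xyz":[0,0,-0.3],"roll":0,"fingers":55},{"xyz":[0,0,-0.15],"roll":0,"fingers":55},{"xyz":[0,0,0],"roll":0,"fingers":55}]'
python3 - <<'E'
from h import *
import cv2
s=arm.capture("scene")[:,:,::-1]
cv2.imwrite("pics/s2.png",s)
c=cv2.resize(s[130:200,260:330],None,fx=8,fy=8,interpolation=cv2.INTER_CUBIC);cv2.imwrite("pics/d.png",c)
E
```

```text
clock: 7.65
eef_pos: [0.5441, 0.0535, 0.1108]
eef_rot: [[-0.966, 0.258, -0.001], [0.258, 0.966, -0.0], [0.001, -0.0, -1.0]]
force: [-0.1, -0.8, -0.9]
opening: 0.0593
grip_force: 65.1
```

View pics/d.png

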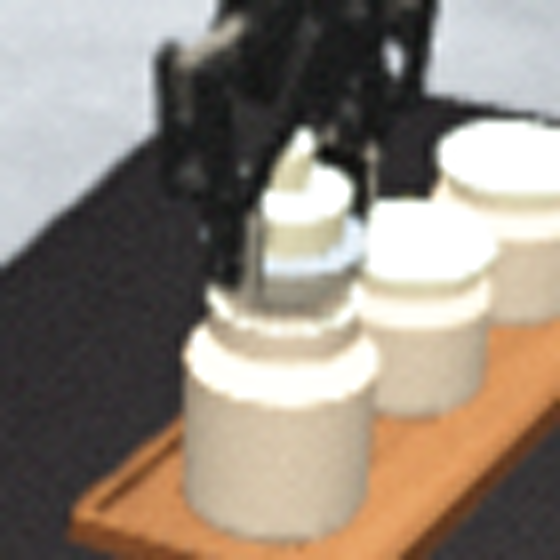

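The lid is centred over the rim (rim spans crop x 207–358, flange right edge 365, cap right 353). The knob's skewed look is only gripper shadow. I'll lower it slowly and watch the force.

```bash
python3 -m pendant '[{"xyz":[0,-0.02,-0.08],"roll":0,"fingers":55},{"xyz":[0,0,-0.08],"roll":0,"fingers":55},{"xyz":[0,0,-0.07],"roll":0,"fingers":55},{"xyz":[0,0,0],"roll":0,"fingers":55}]'; python3 -m pendant '[{"xyz":[0,0,-0.05],"roll":0,"fingers":55},{"xyz":[0,0,-0.05],"roll":0,"fingers":55},{"xyz":[0,0,0],"roll":0,"fingers":55}]'
```

```text
clock: 8.1
eef_pos: [0.5442, 0.053, 0.1042]
eef_rot: [[-0.966, 0.258, -0.0], [0.258, 0.966, -0.0], [0.0, -0.0, -1.0]]
force: [0.2, -1.0, -1.5]
opening: 0.0598
grip_force: 65.1
clock: 8.4
eef_pos: [0.5442, 0.053, 0.1012]
eef_rot: [[-0.966, 0.258, -0.0], [0.258, 0.966, -0.0], [0.0, -0.0, -1.0]]
force: [0.2, -0.2, -2.3]
opening: 0.0596
grip_force: 65.1
```

```bash
python3 -m pendant '[{"xyz":[0,0,-0.05],"roll":0,"fingers":55},{"xyz":[0,0,-0.03],"roll":0,"fingers":55},{"xyz":[0,0,0],"roll":0,"fingers":55}]';python3 -m pendant '[{"xyz":[0,0,-0.03],"roll":0,"fingers":55},{"xyz":[0,0,0],"roll":0,"fingers":55}]'
```

```text
clock: 8.7
eef_pos: [0.5442, 0.053, 0.0988]
eef_rot: [[-0.966, 0.258, -0.0], [0.258, 0.966, -0.0], [0.0, -0.0, -1.0]]
force: [-0.0, 0.3, -1.6]
opening: 0.0597
grip_force: 65.1
clock: 8.9
eef_pos: [0.5442, 0.053, 0.098]
eef_rot: [[-0.966, 0.258, -0.0], [0.258, 0.966, -0.0], [0.0, -0.0, -1.0]]
force: [0.3, 0.6, -2.4]
opening: 0.0593
grip_force: 65.1
```

```bash
python3 -m pendant '[{"xyz":[0,0,-0.03],"roll":0,"fingers":55},{"xyz":[0,0,0],"roll":0,"fingers":55}]';python3 -m pendant '[{"xyz":[0,0,-0.03],"roll":0,"fingers":55},{"xyz":[0,0,0],"roll":0,"fingers":55}]'
```

```text
clock: 9.1
eef_pos: [0.5443, 0.053, 0.0976]
eef_rot: [[-0.966, 0.258, 0.0], [0.258, 0.966, -0.0], [-0.0, 0.0, -1.0]]
force: [-2.0, 0.1, 8.1]
opening: 0.0596
grip_force: 66.4
clock: 9.3
eef_pos: [0.5445, 0.053, 0.0974]
eef_rot: [[-0.966, 0.258, 0.001], [0.258, 0.966, -0.0], [-0.001, 0.0, -1.0]]
force: [-6.4, -0.6, 23.6]
opening: 0.0594
grip_force: 68.0
```

Contact came at TCP z = 0.0976, which is exactly the seated height. Now I'll relieve the push, release the flange and rise to knob height.

```bash
python3 -m pendant '[{"xyz":[0,0,0.05],"roll":0,"fingers":57},{"xyz":[0,0,0],"roll":0,"fingers":62},{"xyz":[0,0,0],"roll":0,"fingers":66},{"xyz":[0,0,0],"roll":0,"fingers":72},{"xyz":[0,0,0],"roll":0,"fingers":80},{"xyz":[0,0,0],"roll":0,"fingers":85},{"xyz":[0,0,0],"roll":0,"fingers":85}]'
python3 -m pendant '[{"xyz":[0,0,0.3],"roll":0,"fingers":85},{"xyz":[0,0,0.5],"roll":0,"fingers":85},{"xyz":[0,0,0.4],"roll":0,"fingers":85},{"xyz":[0,0,0.08],"roll":0,"fingers":85},{"xyz":[0,0,0],"roll":0,"fingers":85}]'
python3 - <<'E'
from h import *
import cv2
s=arm.capture("scene")[:,:,::-1]
c=cv2.resize(s[130:200,260:330],None,fx=8,fy=8,interpolation=cv2.INTER_CUBIC);cv2.imwrite("pics/e.png",c)
E
```

```text
clock: 10.0
eef_pos: [0.5442, 0.053, 0.0977]
eef_rot: [[-0.966, 0.258, -0.0], [0.258, 0.966, -0.0], [0.0, -0.0, -1.0]]
force: [1.1, 0.5, 0.2]
opening: 0.0851
grip_force: 0.0
clock: 10.5
eef_pos: [0.5444, 0.053, 0.1366]
eef_rot: [[-0.966, 0.258, 0.001], [0.258, 0.966, -0.0], [-0.001, 0.0, -1.0]]
force: [-0.0, -0.1, -0.5]
opening: 0.085
grip_force: 0.0
```

View pics/e.png

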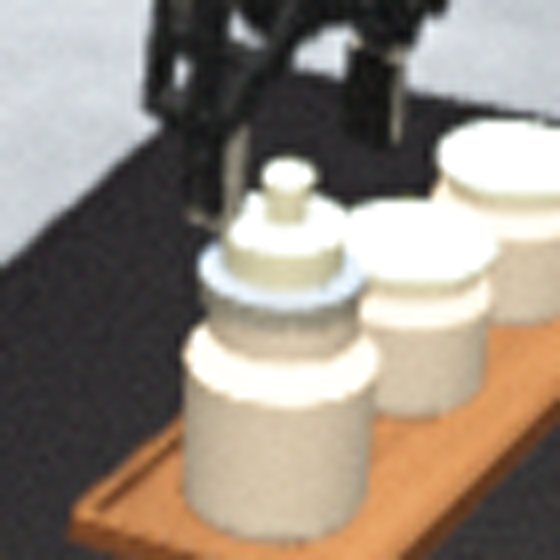

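The lid is seated level on the jar with the cap on it (knob at scene about (296,152)), and the jar has not moved. I'll grip the knob gently.

```bash
python3 -m pendant '[{"xyz":[0,0,0],"roll":0,"fingers":60},{"xyz":[0,0,0],"roll":0,"fingers":45},{"xyz":[0,0,0],"roll":0,"fingers":35},{"xyz":[0,0,0],"roll":0,"fingers":30},{"xyz":[0,0,0],"roll":0,"fingers":26},{"xyz":[0,0,0],"roll":0,"fingers":24},{"xyz":[0,0,0],"roll":0,"fingers":22},{"xyz":[0,0,0],"roll":0,"fingers":20}]' 25
python3 -m pendant '[{"xyz":[0,0,0],"roll":0,"fingers":18},{"xyz":[0,0,0],"roll":0,"fingers":16},{"xyz":[0,0,0],"roll":0,"fingers":14},{"xyz":[0,0,0],"roll":0,"fingers":12},{"xyz":[0,0,0],"roll":0,"fingers":12}]' 25
```

```text
clock: 11.35
eef_pos: [0.5442, 0.053, 0.1362]
eef_rot: [[-0.966, 0.258, -0.0], [0.258, 0.966, -0.0], [0.0, -0.0, -1.0]]
force: [0.8, -0.1, 0.3]
opening: 0.0201
grip_force: 0.0
clock: 11.85
eef_pos: [0.5443, 0.0531, 0.1362]
eef_rot: [[-0.966, 0.258, 0.0], [0.258, 0.966, -0.0], [-0.0, -0.0, -1.0]]
force: [-0.5, 0.3, 2.8]
opening: 0.0165
grip_force: 24.4
```

```bash
python3 -m pendant '[{"xyz":[0,0,0.05],"roll":0,"fingers":10},{"xyz":[0,0,0.1],"roll":0,"fingers":10},{"xyz":[0,0,0.15],"roll":0,"fingers":10},{"xyz":[0,0,0.3],"roll":0,"fingers":10},{"xyz":[0,0,0.5],"roll":0,"fingers":10},{"xyz":[0,0,0.6],"roll":0,"fingers":10},{"xyz":[0,0,0.6],"roll":0,"fingers":10},{"xyz":[0,0,0.5],"roll":0,"fingers":10},{"xyz":[0,0,0.3],"roll":0,"fingers":10},{"xyz":[0,0,0.1],"roll":0,"fingers":10}]' 40
python3 -m pendant '[{"xyz":[0,0,0],"roll":0,"fingers":10},{"xyz":[0,0,0],"roll":0,"fingers":10},{"xyz":[0,0,0],"roll":0,"fingers":10},{"xyz":[0,0,0],"roll":0,"fingers":10},{"xyz":[0,0,0],"roll":0,"fingers":10}]' 40
python3 - <<'E'
from h import *
import cv2
s=arm.capture("scene")[:,:,::-1]
c=cv2.resize(s[100:200,245:345],None,fx=6,fy=6,interpolation=cv2.INTER_CUBIC);cv2.imwrite("pics/f.png",c)
E
```

```text
clock: 12.85
eef_pos: [0.5445, 0.0531, 0.2332]
eef_rot: [[-0.966, 0.258, 0.001], [0.258, 0.966, 0.0], [-0.001, 0.0, -1.0]]
force: [-0.0, -1.1, -1.3]
opening: 0.0163
grip_force: 39.0
clock: 13.35
eef_pos: [0.5442, 0.053, 0.2319]
eef_rot: [[-0.966, 0.258, -0.0], [0.258, 0.966, -0.0], [0.0, -0.0, -1.0]]
force: [-0.2, 0.0, 0.0]
opening: 0.0163
grip_force: 39.0
```

View pics/f.png

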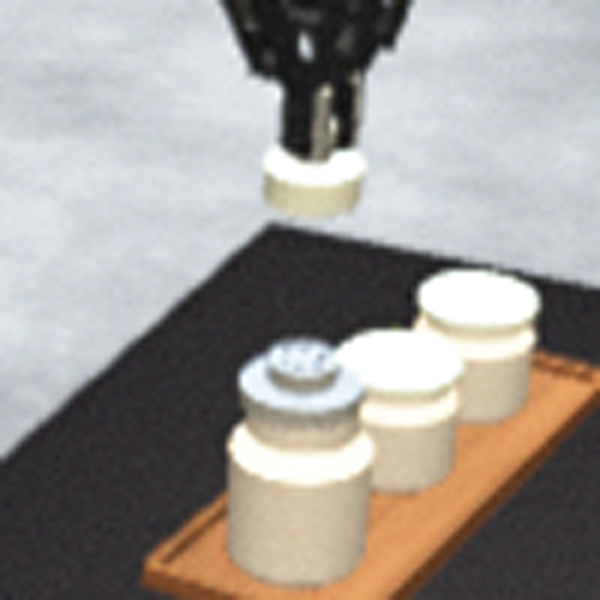

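The steel inner lid with its collar is seated on the jar (crop (303,375)). The white cap is held upright about 9.6 cm above where it sat (crop (312,180)).

```bash
python3 -c "
from station import arm
print(arm.finish_job())"
```

```text
the job is handed in; nothing more can be done
None
```

The job is handed in: the steel inner lid is seated in the jar, the arm is holding the white cap upright and still about 9.6 cm above where it sat, and it took about 13.4 s with nothing else touched.

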